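# Serve a toy capsule from the sprung-slide dispenser

## Task

The capsule dispenser has just been refilled: shut its lid, and serve one capsule into the favour box. Slide the open box under the chute, pull the dispenser's sprung slide right out to its stop and pause there while the capsule drops in, then ease the slide back home without letting it snap. Serve only one, leave the box standing with the capsule in it, and leave the other things on the table where they are.

Things in the scene. Friction and masses are not known exactly. Their poses are not given: they have to be found in the camera images.
- dispenser: Countertop toy-capsule dispenser, fixed. Plywood body 220 mm long (x -100 to +120), 68 wide (y), 75 to 128 mm above the table; from it rises a clear column 52 mm square, top at 235, holding capsules one on another. Origin: on the table below the column's axis; z up, -x front (slide, chute). The front overhangs freely back to x +5; behind stand a foot (120 wide) and a pedestal.
- chute (a point): Centre of the chute, a 50 mm square hole in the underside of the dispenser's overhanging front, 66 mm in front of the origin, 75 mm above the table. A capsule drops straight down from here.
- slide (a joint): How far the sprung slide is pulled out along the dispenser's -x, in m: 0 home, 0.065 at its stop. Spring: about 4 N at home, 9 N at the stop; let go, it snaps back hard. Its pocket carries the lowest capsule from under the column to over the chute, where it drops only in about the last 6 mm before the stop. As it comes home the next capsule falls into the pocket.
- slide_bar (a point): Middle of the slide's dark steel pull bar (moves with it), 101 mm above the table, 155 mm in front of the dispenser's origin when home. A level D-handle: bar 12 mm thick, 92 long along the dispenser's y, joined by two 12 mm side arms to the slide's front plate (104 wide, 34 high). The opening between bar and plate is 43 mm (x) by 80 (y), open above and below: fingers can hook in it.
- lid (a joint): Angle of the dispenser's filler lid in rad: 0 shut flat on the column's top, 1.65 fully open (a little past upright). Its hinge is stiff (about 0.05 N m): it stays where it is left and has to be pushed down all the way.
- lid_hinge (a point): Middle of the lid's hinge, on the rear rim of the column, 30 mm behind the dispenser's origin, 235 mm above the table; its axis runs along the dispenser's y.
- lid_edge (a point): Middle of the lid's free edge, 64 mm from the hinge. The lid is a plywood flap, 58 mm wide, 5 thick, with a small lip at the free edge; shut, it points from the hinge to the dispenser's -x.
- favour_box: Loose open brown card box, 84 mm (x) by 150 (y), 50 high, walls and floor 5 mm, about 0.2 kg. Origin: centre of its underside; z up. It starts left or right of the chute, about 160 mm away, its length roughly along the dispenser's y and in line with the chute, and passes 25 mm below the dispenser's body. The body leaves no room to grip it once beneath; it can be pushed in by its outer end.
- capsule0: The lowest toy capsule, the one to be served: white ball, 40 mm diameter, 25 g; it lies in the slide's pocket at first. Origin: its centre.
- capsule1: The next capsule above, same size. Origin: its centre.
- capsule2: The top capsule, same size. Origin: its centre.
- sweet_jar: Bystander: glass jar with a wooden cap, 84 mm diameter, 130 high, on the other side of the chute from the box. Origin: centre of its underside.
- cake_stand: Bystander: yellow cake stand, 196 mm diameter, 150 high with its cupcakes. Origin: centre of its underside.
- cup_stack: Bystander: stack of upturned paper cups, 76 mm diameter, 122 high. Origin: centre of its underside.
- rainbow: Bystander: wooden rainbow ornament, 135 mm wide (y), 115 high. Origin: centre of its underside.
Not all that is in view belongs to the job. Leave any red look-alike of the favour_box alone.

How it is judged:
By the outcome, as a careful person would: the job done as asked, in the order asked, and still so for the second after the job is handed in, with the robot touching nothing.
It also fails if it takes over 58 s, if anything falls off the work surface, if the arm or the gripper's body presses on something with over 40 N, if the wrist force passes 120 N, or if a joint passes its speed limit or range.

## Robot

A 6-joint arm with a two-finger parallel gripper is mounted at the origin on the work surface. World frame = base frame: x ahead of the robot, y to its left, z up, the work surface at z = 0. Lengths are in mm, angles in rad, forces in N, time in s.
With the tool pointing down it reaches from about 275 to 750 mm from the base axis. Payload 10.2 kg.
Tool frame: the origin (TCP) lies midway between the tips of the shut fingers; the grasp point (between the pads) lies 19 mm behind it; z points along the fingers, y is the line along which they close (so a half turn about z gives the same grasp; the last joint's range is limited). The gripper opens to 85 mm and grips with 20 to 120 N. Pads are 22 mm wide; open, the fingers measure 114 mm over their backs; the gripper's body (76 mm by 85 mm) begins 54 mm behind the grasp point. The pads swing forward as they close: fully open they stand 13 mm farther back than shut.
Start: joints at [0.927, 0.313, 1.498, -0, 1.331, -0.223], TCP at [214.471, 479.201, 231.294] pointing down, gripper open.
Joint ranges: [-2.94, 2.94], [-0.97, 2.17], [0.19, 2.56], [-1.23, 4.37], [0.02, 3.11], [-2.88, 2.88]. Speed limits (rad/s): [2.39, 2.39, 3.01, 3.14, 3.14, 3.14].

## Interface

Orientations are given as a unit quaternion [w, x, y, z].
In Python, from rig import ctrl, capture, camera_info gives the robot as it stands.
- The arm moves only by the tool apply_moves, never from a script. Its argument "targets" is a list of rows, each a list of 3 entries, a list of its own where there are three numbers: the finger opening in mm, from 0 to 85.4, then the shift along the world's x, y, z in mm, then the turn, a rotation vector about the world's x, y, z in degrees. In form: [[grip, [dx, dy, dz], [rx, ry, rz]], ...]. A call has 1 to 20 rows; each row is the pose to reach, as a shift and turn from the pose commanded when the call began; what a row does not reach only later rows make up. A row lasts 1/10 s, in which the tool goes at most 50 mm and 8.59 degrees, less where a joint would pass 70% of its speed; a pose out of reach is approached as far as the arm can. A call with a gripper value outside its range is refused whole. The fingers move at their own pace and stop on an object; "squeeze" is the grip in N (left out, the last holds). Time passes only in rows, so rows that repeat a pose let the fingers close. It gives the time, the measured TCP pose, the force, the opening and the grip force at its end, in the units of the state.
- ctrl.sense(): the state, without advancing time (a new reading comes with each control period).
- capture(name): name is "scene" or "top"; returns (picture, depth): 480x640x3 uint8, blue, green, red; 480x640 float32, mm along the optical axis (not along the pixel's ray), 0 where there is no reading.
- camera_info(name): a dict with "vfov" (degrees; the focal length in pixels is half the picture's height over the tangent of half this angle, whatever the lens; pixels are square), "cx", "cy" (the principal point, pixels), "extrinsics" (4x4, takes a point from camera to world coordinates). Camera axes: x right, y down, z forward; pixel columns grow to the right and rows downward; lengths in mm; the calibration is good to about 2 mm. A picture is of the moment at which its call begins. camera_info takes no time and is no camera call.
- ctrl.finish_job(): hands the job in; it is judged then, once.
The state is a dict: "time_s": time; "joints": joint angles; "dq": joint speeds; "tau": joint torques, N m; "eef_pos": TCP position; "ee_rot": TCP orientation; "force": force on the tool from outside, world axes, zero at the start; "wrist_torque": the same for the moment, N m; "grip_width": opening from 0.0 (shut) to 1.0 (fully open); "grip_force": force on a finger pad.
Only numpy, scipy, OpenCV 4.12 (cv2) and the standard library are available. Lean on these libraries where they do the work, as an engineer would, in place of code of your own. Each camera call takes 0.05 s, during which the arm holds its last target. There are 200 camera calls.

## Working session

There is one attempt and no reset: what is moved stays moved. The work goes in short steps, Python scripts to look and compute and a tool call to move; the robot and the scene stay as the last step left them, time stands still between calls to the robot, and variables do not carry over. Pictures are saved under pics/ and viewed, at most 10 in all, crops included, and the job is handed in when it is done.

Besides the shell and the picture viewer there is one more tool, called after "Emit:" by a JSON object that holds its "op" and its "data". apply_moves: Moves the arm, as the interface text tells. Its arguments: {"type":"object","properties":{"targets":{"type":"array","items":{"type":"array"}},"squeeze":{"type":"number"}},"required":["targets"]}

```bash
mkdir -p pics
cat > h.py <<'E'
import numpy as np, cv2
from rig import ctrl, capture, camera_info
def cam(n):
    i=camera_info(n); f=240/np.tan(np.radians(i["vfov"])/2); return f,i["cx"],i["cy"],np.array(i["extrinsics"])
def cloud(n,d):
    f,cx,cy,T=cam(n); v,u=np.mgrid[:480,:640]
    P=np.stack([(u-cx)/f*d,(v-cy)/f*d,d],-1)
    return P@T[:3,:3].T+T[:3,3]
def ray(n,u,v,z):
    f,cx,cy,T=cam(n); r=T[:3,:3]@np.array([(u-cx)/f,(v-cy)/f,1]); o=T[:3,3]
    return o+r*(z-o[2])/r[2]
E
python3 - <<'E'
from h import *
for n in("scene","top"):
    p,d=capture(n); cv2.imwrite(f"pics/{n}0.png",p); np.savez(f"{n}0.npz",p=p,d=d); print(n,cam(n),(d>0).mean())
s=ctrl.sense();print(s)
E
```

```text
scene (np.float64(442.39018150897914), 314.65948585081463, 247.2002854636387, array([[ 5.04074376e-01,  5.63539064e-01, -6.54471349e-01,
         1.24777604e+03],
       [ 8.63659904e-01, -3.28232476e-01,  3.82563736e-01,
        -4.30445967e+02],
       [ 7.70858574e-04, -7.58081239e-01, -6.52159675e-01,
         8.70360194e+02],
       [ 0.00000000e+00,  0.00000000e+00,  0.00000000e+00,
         1.00000000e+00]])) 0.9951041666666667
top (np.float64(460.5935249716183), 327.2472234258029, 237.80587161321756, array([[-2.51115021e-02, -9.91098364e-01,  1.30741906e-01,
         3.84478002e+02],
       [-9.99670901e-01,  2.42094109e-02, -8.48488805e-03,
        -7.91708029e+00],
       [ 5.24417414e-03, -1.30911947e-01, -9.91380129e-01,
         1.30142585e+03],
       [ 0.00000000e+00,  0.00000000e+00,  0.00000000e+00,
         1.00000000e+00]])) 0.9960091145833333
{'time_s': 0.1, 'joints': array([ 9.26612362e-01,  3.13424898e-01,  1.49829018e+00, -3.13416651e-06,
        1.33099533e+00, -2.23386453e-01]), 'dq': array([-6.43072693e-05,  4.31242861e-04, -1.51535191e-03,  1.30216924e-03,
       -2.26018674e-03,  4.79719838e-04]), 'tau': array([ 1.79613609e-03, -4.12892783e+01, -2.60140353e+01, -1.27554490e-04,
        2.95489044e-03,  3.04519801e-05]), 'eef_pos': array([214.33795573, 479.03351431, 230.80321312]), 'ee_rot': array([-2.33520810e-04,  2.08849481e-01,  9.77947638e-01, -5.07756762e-04]), 'force': array([-0.61596727,  1.13288374,  0.09862992]), 'wrist_torque': array([-0.01681192, -0.029525  , -0.00365605]), 'grip_force': 0.0, 'grip_width': 0.9948867243865538}
```

View pics/scene0.png

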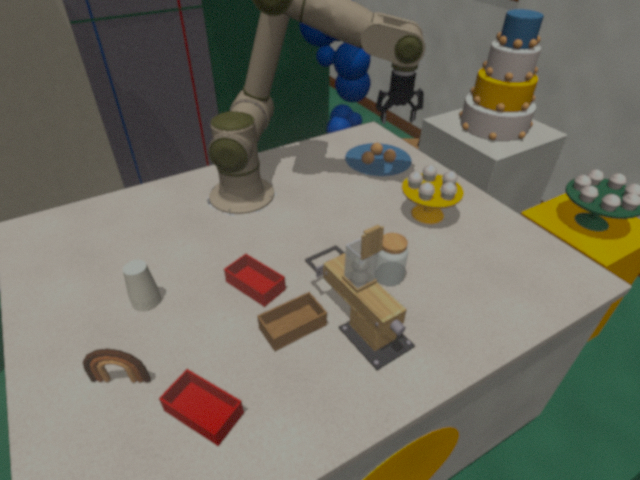

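View pics/top0.png

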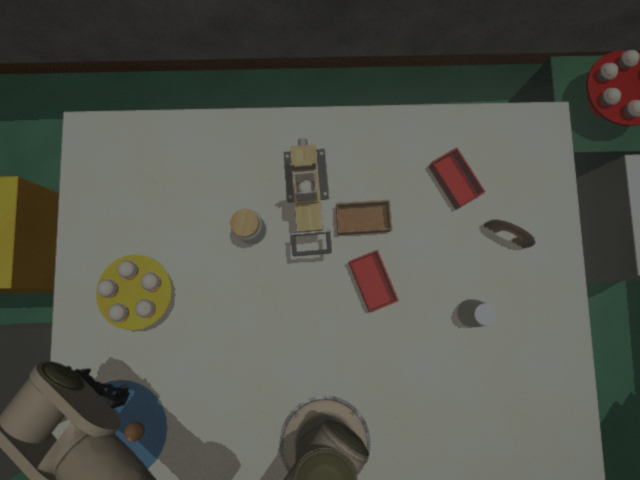

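The scene view shows the dispenser at about (365,290), the brown box at (292,320) and the jar at (393,258). In the top view these are at (307,195), (363,218) and (245,225), and the pull bar is at (311,252). There are three box candidates in the top view: brown (363,218), red (373,281) and red (457,179). The brown one fits, because it is card-brown, beside the chute and in line with it. The red ones are look-alikes. Next I'll measure and confirm with a crop.

Run:
```python
from h import *
D={n:np.load(n+"0.npz") for n in("scene","top")}
a=cv2.resize(D["top"]["p"][120:320,220:420],(600,600),interpolation=cv2.INTER_CUBIC); cv2.imwrite("pics/crop_top.png",np.clip(a*1.5,0,255).astype(np.uint8))
a=cv2.resize(D["scene"]["p"][210:370,240:440],(800,640)[:1]+(600,),interpolation=cv2.INTER_CUBIC) if 0 else cv2.resize(D["scene"]["p"][215:365,240:440],(800,600),interpolation=cv2.INTER_CUBIC); cv2.imwrite("pics/crop_scene.png",np.clip(a*1.5,0,255).astype(np.uint8))
for n in D:
    p,d=D[n]["p"],D[n]["d"]; P=cloud(n,d.astype(float)); hsv=cv2.cvtColor(p,cv2.COLOR_BGR2HSV)
    reg=(P[...,0]>300)&(P[...,0]<760)&(abs(P[...,1])<330)
    tab=reg&(abs(P[...,2])<12); print(n,"table z",np.median(P[...,2][tab]))
    def rect(m,t):
        q=P[m][:,:2].astype(np.float32)
        if len(q)>8:
            (c,s,an)=cv2.minAreaRect(q); print(n,t,len(q),np.round(c,1),np.round(s,1),round(an,1),"z",np.round(np.percentile(P[m][:,2],[5,50,95]),1))
    z=P[...,2]
    k=reg&(z>15)
    N,L,S,C=cv2.connectedComponentsWithStats(k.astype(np.uint8))
    for i in range(1,N):
        if S[i,4]>60: rect((L==i),f"comp{np.round(C[i])} hsv{np.median(hsv[L==i],0)}")
    rect(reg&(abs(z-128)<5)&(abs(P[...,1]-20)<90)&(hsv[...,1]>60),"bodytop")
    rect(reg&(abs(z-107)<7)&(P[...,0]<520)&(P[...,1]<85)&(hsv[...,2]<110),"bar")
    rect(reg&(z>190)&(hsv[...,1]>60),"lid")
    rect(reg&(abs(z-50)<6)&(P[...,1]<-5)&(P[...,1]>-220)&(P[...,0]>390),"rim50")
    rect(reg&(abs(z-130)<7)&(P[...,1]>90)&(P[...,1]<260),"jarcap")
```

```text
scene table z -0.6006954306069474
scene comp[365. 274.] hsv[ 19.  95. 114.] 5720 [626.9 105.1] [261.6 256.5] 3.0 z [ 36.2 126.9 275.5]
scene comp[254. 278.] hsv[  2. 153. 104.] 1155 [ 430.9 -142. ] [154.3  88.3] 20.6 z [17.5 35.9 49.9]
scene comp[292. 319.] hsv[ 15. 108.  88.] 1425 [ 609.8 -121.7] [ 88.9 151. ] 3.5 z [17.1 36.1 49.9]
scene bodytop 1155 [660.9  32.2] [202.3  69.9] 3.8 z [125.  127.3 129.9]
scene bar 129 [511.  22.] [98.9 17.6] 89.8 z [101.2 104.6 107.3]
scene lid 579 [666.8  34. ] [61.2 59.1] 0.8 z [240.7 273.4 302.3]
scene rim50 681 [ 520.2 -124.8] [265.8 150.5] 2.1 z [44.4 48.  51.1]
scene jarcap 394 [587.9 198.2] [62.5 74.3] 53.1 z [125.7 128.8 131.5]
top table z 0.050881619125448196
top comp[307. 203.] hsv[ 23.  53. 101.] 2459 [572.3  26.8] [378.9 103.6] 3.2 z [103.5 129.3 287.4]
top comp[365. 216.] hsv[16. 79. 80.] 542 [ 517. -107.] [158.7 290.3] 81.9 z [19.8 46.1 52.7]
top comp[248. 226.] hsv[ 21.  89. 118.] 953 [487.2 120.6] [318.6  82.4] 36.8 z [ 40.5 128.4 133.3]
top comp[374. 280.] hsv[  2. 125. 101.] 479 [413.6 -95.3] [149.6 184.1] 20.3 z [19.9 47.4 53.6]
top bodytop 885 [661.  33.] [200.6  67.5] 3.6 z [124.4 127.8 131.2]
top bar 205 [509.1  23.8] [ 19.5 102.6] 1.3 z [102.1 105.1 110.2]
top lid 421 [537.5  27.6] [309.   56.5] 2.7 z [ 271.4 1301.4 1301.4]
top rim50 532 [ 520.3 -124. ] [261.8 149.9] 2.0 z [44.9 48.7 53.5]
top jarcap 618 [585.6 194.4] [69.9 72.3] 89.2 z [125.9 129.9 133.9]
```

View pics/crop_top.png

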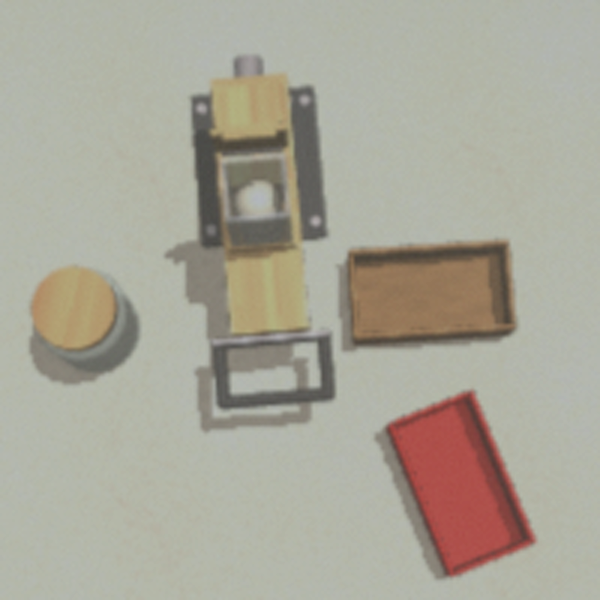

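View pics/crop_scene.png

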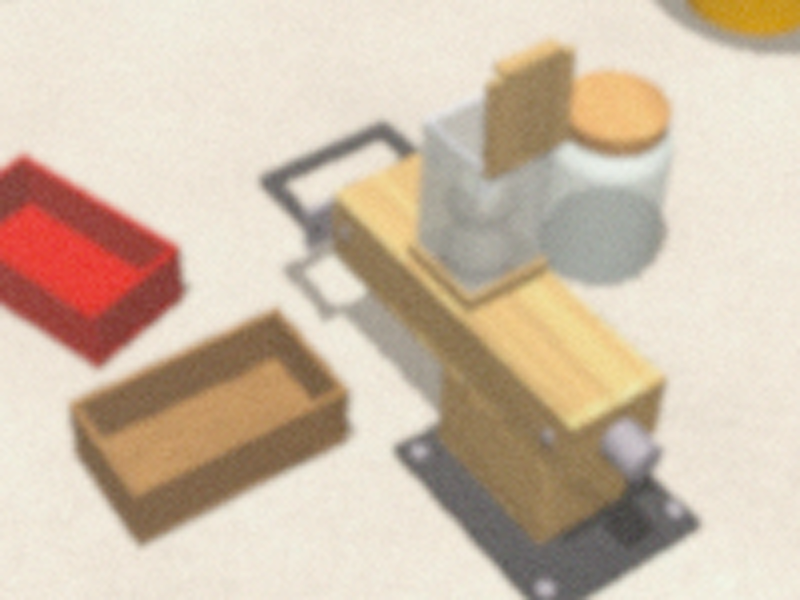

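The crops confirm it. The brown open box sits right of the chute (top crop (430,292)), the two others are red, the lid is open upright and the handle is towards the robot. I'll refine the dispenser and box positions by casting rays.

Run:
```python
from h import *
r=lambda n,x,y,z:np.round(ray(n,x,y,z)[:2],1)
T=lambda x,y,z:r("top",220+x/3-.33,120+y/3-.33,z)
S=lambda x,y,z:r("scene",240+x/4-.4,215+y/4-.4,z)
print("bar outer edge T",T(217,407,106),T(334,398,106),"S",S(262,182,106),S(385,125,106))
print("handle inner near/far T",T(230,399,106),T(230,347,106), T(319,390,106))
print("front top edge T",T(231,333,128),T(308,328,128),"S",S(336,197,128))
print("rear top edge T",T(213,76,128),T(288,73,128),"S",S(573,428,128),S(664,380,128))
print("column front top T",T(228,247,235),T(292,245,235), "S left front",S(424,120,235))
print("box T",T(349,249,50),T(510,242,50),T(515,333,50),T(352,343,50))
print("box S",S(71,404,50),S(277,310,50),S(348,395,50),S(140,492,50))
print("box bottom S",S(141,545,0),S(350,437,0))
print("lid edge S top corners",S(500,72,300),S(556,42,300),S(574,50,300))
D=np.load("scene0.npz");p=D["p"];P=cloud("scene",D["d"].astype(float));h=cv2.cvtColor(p,cv2.COLOR_BGR2HSV)
m=(P[...,0]>560)&(P[...,0]<760)&(abs(P[...,1]-30)<50)&(P[...,2]>238)&(h[...,1]>60)
q=P[m]; 
for a in range(240,310,10):
    w=q[abs(q[:,2]-a)<5]
    if len(w):print(a,len(w),np.round(w.min(0),1),np.round(w.max(0),1),np.round(np.median(w,0),1))
print(cloud("top",np.load("top0.npz")["d"].astype(float))[118:122,300:304,2].mean())
```

```text
bar outer edge T [498.3  74.8] [503.7 -27. ] S [512.2 -28.8] [504.3  69.4]
handle inner near/far T [505.   63.4] [550.6  62.6] [511.  -14.1]
front top edge T [559.7  60.3] [562.4  -5.9] S [568.2  -7.6]
rear top edge T [788.5  72.3] [789.7   6.3] S [788.8   8.1] [786.7  72.1]
column front top T [612.1  55.3] [612.5   4.9] S left front [637.1   6. ]
box T [647.  -45.3] [ 650.  -194.3] [ 565.  -195.2] [559.4 -45.7]
box S [ 573.3 -196. ] [568.3 -50.2] [651.3 -48.1] [ 653.2 -189.3]
box bottom S [ 652.3 -191.4] [644.9 -41.7]
lid edge S top corners [687.3  16.1] [681.5  56. ] [691.7  60. ]
240 52 [690.9   7.  238.1] [697.6  62.1 245. ] [694.3  34.6 242. ]
250 75 [690.9   5.7 245.2] [697.2  63.9 254.9] [694.1  32.1 250.6]
260 79 [690.2   4.8 255.1] [696.3  63.  265. ] [693.5  32.5 260.3]
270 81 [690.    6.2 265. ] [696.3  61.7 274.9] [692.6  34.5 270.2]
280 77 [688.6   6.7 275.1] [694.8  63.7 284.7] [692.   33.7 280.5]
290 83 [688.9   5.7 285. ] [694.9  62.5 295. ] [691.5  33.5 289.8]
300 115 [679.7   6.8 295.1] [693.9  62.6 304. ] [689.5  33.5 301.2]
-0.11332745061747573
```

Dispenser origin is about (666, 33), yaw about 3.5°. The hinge is at (696, 35), the bar at (511, 23), the chute at (600, 29) and the box at (610, -121). First I go above and behind the lid with the fingers shut.

Emit:
{"op": "apply_moves", "data": {"targets": [[0, [0, 0, 50], [0, 0, 8]], [0, [386, -445, 124], [0, 0, 27.5]], [0, [386, -445, 124], [0, 0, 27.5]], [0, [386, -445, 124], [0, 0, 27.5]], [0, [386, -445, 124], [0, 0, 27.5]], [0, [386, -445, 124], [0, 0, 27.5]], [0, [386, -445, 124], [0, 0, 27.5]], [0, [386, -445, 124], [0, 0, 27.5]], [0, [386, -445, 124], [0, 0, 27.5]], [0, [386, -445, 124], [0, 0, 27.5]], [0, [386, -445, 124], [0, 0, 27.5]], [0, [386, -445, 124], [0, 0, 27.5]], [0, [386, -445, 124], [0, 0, 27.5]], [0, [386, -445, 124], [0, 0, 27.5]], [0, [436, -445, 114], [0, 0, 27.5]], [0, [480, -445, 109], [0, 0, 27.5]], [0, [510, -445, 109], [0, 0, 27.5]], [0, [510, -445, 109], [0, 0, 27.5]], [0, [510, -445, 109], [0, 0, 27.5]]]}}

```text
time_s: 2.0
eef_pos: [725.1, 34.6, 337.9]
ee_rot: [-0.001, -0.03, 1.0, 0.0]
force: [0.6, 0.0, 0.0]
grip_width: 0.001
grip_force: 0.0
```

Emit:
{"op": "apply_moves", "data": {"targets": [[0, [0, 0, -45], [0, 0, 0]], [0, [0, 0, -58], [0, 0, 0]], [0, [-8, 0, -60], [0, 0, 0]], [0, [-14, 0, -60], [0, 0, 0]], [0, [-22, 0, -60], [0, 0, 0]], [0, [-30, -1, -61], [0, 0, 0]], [0, [-37, -1, -65], [0, 0, 0]], [0, [-44, -2, -68], [0, 0, 0]], [0, [-50, -2, -74], [0, 0, 0]], [0, [-55, -3, -80], [0, 0, 0]], [0, [-59, -3, -87], [0, 0, 0]], [0, [-62, -3, -93], [0, 0, 0]], [0, [-63, -3, -98], [0, 0, 0]], [0, [-64, -3, -98], [0, 0, 0]], [0, [-64, -3, -98], [0, 0, 0]]]}}

```text
time_s: 3.5
eef_pos: [660.4, 31.3, 242.4]
ee_rot: [0.0, -0.03, 1.0, 0.0]
force: [1.3, -0.2, 0.1]
grip_width: -0.003
grip_force: 0.0
```

Emit:
{"op": "apply_moves", "data": {"targets": [[0, [-4, 0, -2], [0, 0, 0]], [0, [-8, 0, -4], [0, 0, 0]], [0, [-8, 0, -5], [0, 0, 0]], [0, [-8, 0, -5], [0, 0, 0]]]}}

```text
time_s: 3.9
eef_pos: [653.5, 31.1, 239.9]
ee_rot: [0.003, -0.03, 1.0, -0.0]
force: [2.5, -0.0, 11.1]
grip_width: -0.001
grip_force: 5.4
```

Emit:
{"op": "apply_moves", "data": {"targets": [[0, [0, 0, 40], [0, 0, 0]], [0, [0, -50, 70], [0, 0, 0]], [0, [0, -100, 70], [0, 0, 0]], [0, [-10, -150, 70], [0, 0, 0]], [0, [-20, -200, 70], [0, 0, 0]], [0, [-40, -250, 50], [0, 0, 0]], [0, [-40, -280, 20], [0, 0, 0]], [0, [-40, -280, 0], [0, 0, 0]], [0, [-40, -280, 0], [0, 0, 0]]]}}

```text
time_s: 4.8
eef_pos: [610.8, -249.5, 233.5]
ee_rot: [-0.003, -0.028, 1.0, 0.002]
force: [0.0, 0.5, -0.1]
grip_width: 0.002
grip_force: 0.0
```

Run:
```python
from h import *
a,d=capture("scene"); b,_=capture("top")
cv2.imwrite("pics/c2.png",np.hstack([cv2.resize(a[190:390,220:440],(440,400)),cv2.resize(b[120:320,220:400],(360,400))]))
P=cloud("scene",d.astype(float)); m=(P[...,0]>560)&(P[...,0]<760)&(abs(P[...,1]-30)<50)&(P[...,2]>225)
print(m.sum(),P[m].min(0),P[m].max(0),ctrl.sense()["joints"],ctrl.sense()["eef_pos"])
```

```text
635 [621.34218574   1.23417462 225.17923782] [696.07002421  63.80766367 243.26115998] [-5.61924189e-01  6.23768450e-01  1.01016430e+00  2.42218687e-04
  1.50706261e+00 -2.19234820e+00] [ 612.69328324 -248.26631394  238.24540339]
```

View pics/c2.png

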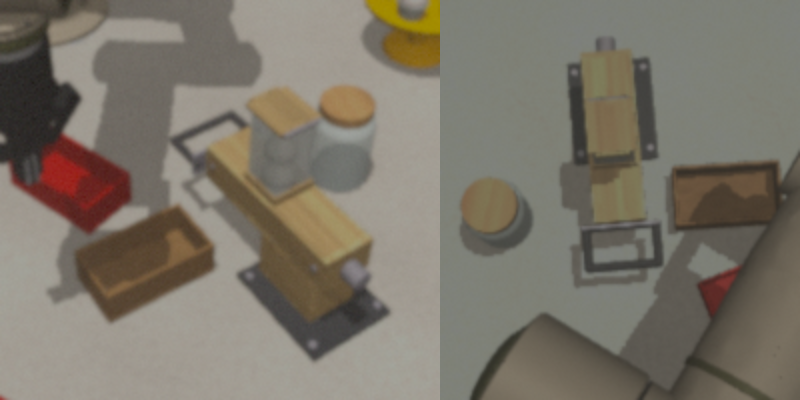

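The lid is shut flat: its top is at 243 mm in the scene view and it covers the column in the top crop at (610,125). Next I turn the gripper so that both fingers push the box end squarely.

Emit:
{"op": "apply_moves", "data": {"targets": [[45, [0, 0, 0], [0, 0, -8.5]], [45, [0, 0, 0], [0, 0, -17]], [45, [0, 0, 0], [0, 0, -25.5]], [45, [0, 0, 0], [0, 0, -34]], [45, [0, 0, 0], [0, 0, -42.5]], [45, [0, 0, 0], [0, 0, -51]], [45, [0, 0, 0], [0, 0, -59.5]], [45, [0, 0, 0], [0, 0, -68]], [45, [0, 0, 0], [0, 0, -76.5]], [45, [0, 0, 0], [0, 0, -85]], [45, [0, 0, 0], [0, 0, -90]], [45, [0, 0, 0], [0, 0, -90]]]}}

```text
time_s: 6.1
eef_pos: [613.3, -247.8, 239.5]
ee_rot: [0.002, 0.685, 0.728, 0.0]
force: [-1.0, -0.2, 0.5]
grip_width: 0.53
grip_force: 0.0
```

Emit:
{"op": "apply_moves", "data": {"targets": [[45, [0, 0, -40], [8, 0, 0]], [45, [0, 0, -80], [16, 0, 0]], [45, [0, 0, -120], [24, 0, 0]], [45, [1, 0, -160], [25, 0, 0]], [45, [1, 0, -190], [25, 0, 0]], [45, [2, 0, -205], [25, 0, 0]], [45, [2, 0, -205], [25, 0, 0]], [45, [2, 0, -205], [25, 0, 0]]]}}

```text
time_s: 6.9
eef_pos: [615.5, -248.9, 34.4]
ee_rot: [-0.147, 0.669, 0.711, 0.158]
force: [-0.1, 0.4, 1.8]
grip_width: 0.525
grip_force: 0.0
```

Run:
```python
from h import *
a,d=capture("scene")
cv2.imwrite("pics/c3.png",cv2.resize(a[190:390,180:440],(780,600)))
print(ctrl.sense()["eef_pos"],ctrl.sense()["ee_rot"],ctrl.sense()["force"],ctrl.sense()["joints"])
```

```text
[ 615.58316222 -249.07998471   34.77408408] [-0.1465369   0.66907954  0.71133747  0.15766578] [0.34757403 0.52657558 0.55033765] [-0.68963436  0.93447015  1.05057715  0.33458853  1.4483685  -0.8412868 ]
```

View pics/c3.png

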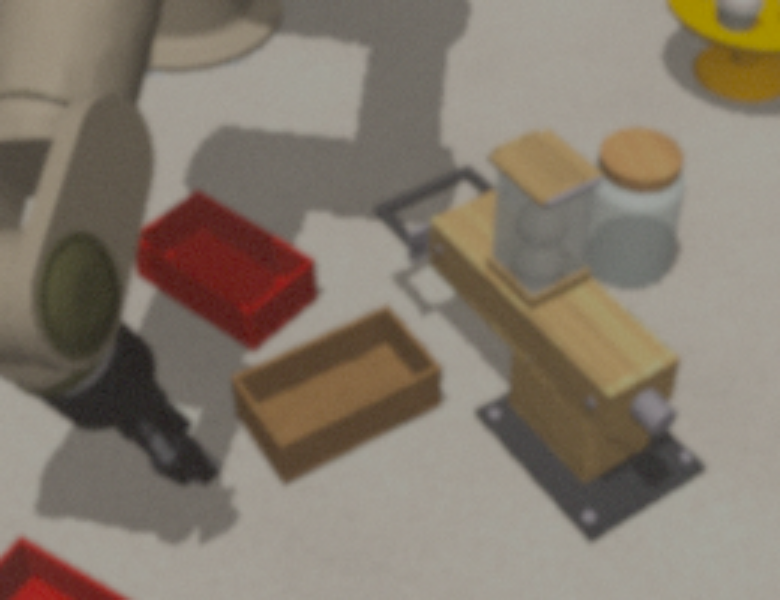

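The fingers stand off the box's outer end (crop (210,475)) and clear of the red boxes. Now I push along the dispenser's y.

Emit:
{"op": "apply_moves", "data": {"targets": [[45, [0, 15, -8], [0, 0, 0]], [45, [0, 27, -8], [0, 0, 0]], [45, [0, 35, -8], [0, 0, 0]], [45, [0, 42, -8], [0, 0, 0]], [45, [0, 50, -8], [0, 0, 0]], [45, [-1, 60, -8], [0, 0, 0]], [45, [-2, 70, -8], [0, 0, 0]], [45, [-2, 80, -8], [0, 0, 0]], [45, [-3, 90, -8], [0, 0, 0]], [45, [-3, 100, -8], [0, 0, 0]], [45, [-4, 110, -8], [0, 0, 0]], [45, [-5, 120, -8], [0, 0, 0]], [45, [-5, 130, -8], [0, 0, 0]], [45, [-6, 140, -8], [0, 0, 0]], [45, [-7, 150, -8], [0, 0, 0]], [45, [-7, 160, -8], [0, 0, 0]], [45, [-8, 168, -8], [0, 0, 0]], [45, [-8, 174, -8], [0, 0, 0]], [45, [-8, 178, -8], [0, 0, 0]], [45, [-8, 178, -8], [0, 0, 0]]]}}

```text
time_s: 8.95
eef_pos: [606.3, -70.1, 24.2]
ee_rot: [-0.149, 0.669, 0.711, 0.158]
force: [0.2, -0.4, 0.6]
grip_width: 0.527
grip_force: 0.0
```

Run:
```python
from h import *
a,d=capture("scene")
cv2.imwrite("pics/c4.png",cv2.resize(a[190:390,200:460],(780,600)))
P=cloud("scene",d.astype(float)); h=cv2.cvtColor(a,cv2.COLOR_BGR2HSV)
m=(P[...,0]>530)&(P[...,0]<680)&(P[...,1]>-150)&(P[...,1]<120)&(P[...,2]>12)&(P[...,2]<55)&(h[...,1]>70)
q=P[m];print(len(q),q.min(0),q.max(0))
f=m&(P[...,2]<45); q=P[f]; q=q[q[:,0]>np.percentile(q[:,0],60)]; print(q[:,1].min(),q[:,1].max())
print(cv2.minAreaRect(P[m][:,:2].astype(np.float32)),ctrl.sense()["eef_pos"],ctrl.sense()["force"])
```

```text
619 [558.86291638 -72.24044144  12.04434679] [679.51751521  28.42964657  51.92104555]
-72.24044144254742 28.42964657126953
((619.444580078125, -22.070899963378906), (120.49114227294922, 100.66978454589844), 0.42758700251579285) [606.3287683  -70.45420429  24.14521874] [-0.11657402 -1.05961036  0.27825439]
```

View pics/c4.png

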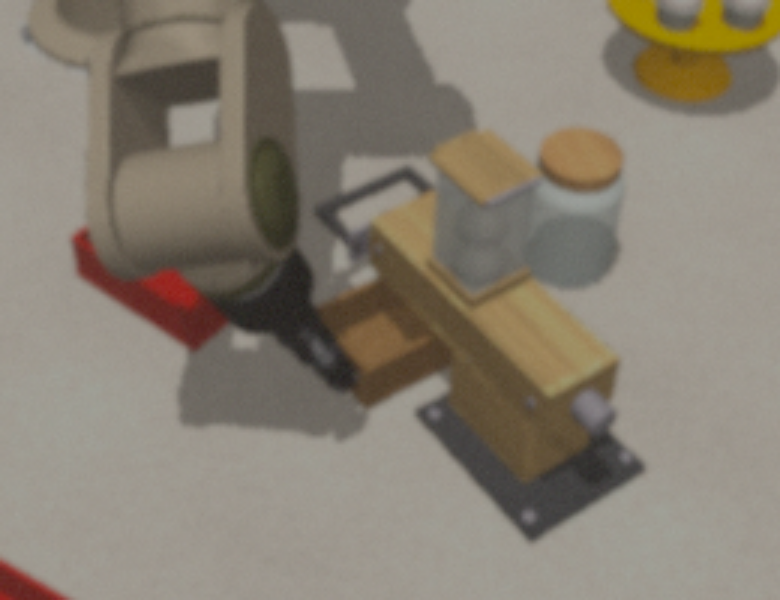

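Run:
```python
from h import *
print(ray("scene",323.1,317.8,50),ray("scene",322.8,325.2,0))
b,d=capture("top"); P=cloud("top",d.astype(float)); 
m=(P[...,0]>530)&(P[...,0]<680)&(P[...,1]>-120)&(P[...,1]<130)&(P[...,2]>40)&(P[...,2]<56); q=P[m]
print(len(q),np.percentile(q,[2,50,98],axis=0).round(1)); q=q[q[:,1]>50]; print(len(q), q[:,1].max() if len(q) else 0, q.mean(0))
```

```text
[658.95182365 -62.60602765  50.        ] [ 6.43207352e+02 -5.32144689e+01  1.13686838e-13]
278 [[556.1 -78.4  40.8]
 [596.4 -24.4  48.9]
 [643.5  88.1  54.7]]
84 90.42346941628179 [598.33142833  81.37325569  48.62698313]
```

The box is straight and on line, and its inner end at y≈90 puts the centre at about 16. It needs another 13 mm. Then I back out.

Emit:
{"op": "apply_moves", "data": {"targets": [[45, [0, 5, 0], [0, 0, 0]], [45, [-1, 10, 0], [0, 0, 0]], [45, [-1, 13, 0], [0, 0, 0]], [45, [-1, 13, 0], [0, 0, 0]], [45, [-1, 0, 0], [0, 0, 0]], [45, [0, -40, 5], [0, 0, 0]], [45, [0, -80, 30], [0, 0, 0]], [45, [0, -100, 70], [0, 0, 0]], [45, [0, -100, 120], [-8, 0, 0]], [20, [0, -100, 170], [-16, 0, 0]], [0, [0, -100, 200], [-25, 0, 0]], [0, [0, -100, 200], [-25, 0, 0]]]}}

```text
time_s: 10.25
eef_pos: [608.1, -170.0, 230.7]
ee_rot: [0.006, 0.685, 0.729, 0.0]
force: [-0.4, 0.4, -0.3]
grip_width: 0.022
grip_force: 0.0
```

Run:
```python
from h import *
b,d=capture("top"); P=cloud("top",d.astype(float)); 
m=(P[...,0]>530)&(P[...,0]<680)&(P[...,1]>-120)&(P[...,1]<130)&(P[...,2]>40)&(P[...,2]<56); q=P[m]
print(len(q),q.min(0),q.max(0)); 
for s in(q[q[:,1]>70],q[q[:,1]<-20]): print(len(s), np.percentile(s,[2,50,98],axis=0).round(1))
h=P[(P[...,0]>480)&(P[...,0]<545)&(abs(P[...,1]-25)<60)&(P[...,2]>85)&(P[...,2]<125)]
print("handle",h.min(0),h.max(0),ctrl.sense()["eef_pos"],ctrl.sense()["joints"])
cv2.imwrite("pics/c5.png",cv2.resize(b[120:320,220:400],(540,600)))
```

```text
246 [552.90270051 -49.16941138  40.02880416] [643.99588883 102.32476536  55.82033044]
94 [[554.4  71.5  40.9]
 [604.5  96.8  48.7]
 [637.7 102.   55.4]]
89 [[559.9 -49.   41.2]
 [606.  -44.3  49. ]
 [643.5 -22.3  53.2]]
handle [498.63154603 -27.64982027  95.8018378 ] [544.43285672  76.96414417 112.49332457] [ 607.11613409 -170.21811134  227.07200399] [-4.58631141e-01  5.51536391e-01  1.15582075e+00 -5.71822381e-04
  1.42928633e+00 -5.19618685e-01]
```

View pics/c5.png

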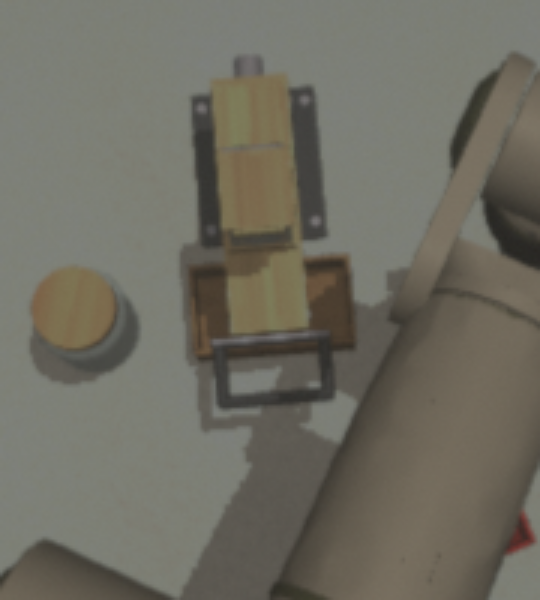

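The box stands centred under the chute, its rim showing on both sides of the body (crop x 190–355). Now I go above the bar and lower the fingers around it, one inside the D.

Emit:
{"op": "apply_moves", "data": {"targets": [[40, [-40, 20, 0], [0, 0, 0]], [40, [-90, 60, -10], [0, 0, 0]], [40, [-97, 110, -20], [0, 0, 0]], [40, [-97, 160, -30], [0, 0, 0]], [40, [-97, 194, -45], [0, 0, 0]], [40, [-97, 194, -45], [0, 0, 0]], [40, [-97, 194, -85], [0, 0, 0]], [40, [-97, 194, -105], [0, 0, 0]], [40, [-97, 194, -115], [0, 0, 0]], [40, [-97, 194, -125], [0, 0, 0]], [40, [-97, 194, -134], [0, 0, 0]], [40, [-97, 194, -143], [0, 0, 0]], [40, [-97, 194, -143], [0, 0, 0]]]}}

```text
time_s: 11.6
eef_pos: [509.5, 23.0, 80.8]
ee_rot: [-0.0, 0.686, 0.728, -0.0]
force: [-0.2, 0.7, -0.5]
grip_width: 0.467
grip_force: 0.0
```

Emit:
{"op": "apply_moves", "data": {"targets": [[10, [0, 0, 0], [0, 0, 0]], [10, [0, 0, 0], [0, 0, 0]], [10, [0, 0, 0], [0, 0, 0]], [10, [0, 0, 0], [0, 0, 0]], [10, [0, 0, 0], [0, 0, 0]], [10, [0, 0, 0], [0, 0, 0]]], "squeeze": 60}}

```text
time_s: 12.2
eef_pos: [504.0, 23.0, 81.5]
ee_rot: [-0.005, 0.685, 0.728, -0.005]
force: [-31.7, -6.1, 23.9]
grip_width: 0.124
grip_force: 35.5
```

Emit:
{"op": "apply_moves", "data": {"targets": [[10, [-3, 0, 0], [0, 0, 0]], [10, [-6, 0, 0], [0, 0, 0]], [10, [-6, 0, 0], [0, 0, 0]]]}}

```text
time_s: 12.5
eef_pos: [503.9, 22.9, 81.7]
ee_rot: [0.001, 0.686, 0.728, 0.0]
force: [-0.1, -3.6, 0.7]
grip_width: 0.13
grip_force: 34.0
```

The grip is balanced. Now a steady pull along the dispenser's -x.

Emit:
{"op": "apply_moves", "data": {"targets": [[10, [-4, 0, 0], [0, 0, 0]], [10, [-8, -0.5, 0], [0, 0, 0]], [10, [-13, -1, 0], [0, 0, 0]], [10, [-18, -1, 0], [0, 0, 0]], [10, [-23, -1.5, 0], [0, 0, 0]], [10, [-28, -1.5, 0], [0, 0, 0]], [10, [-33, -2, 0], [0, 0, 0]], [10, [-38, -2.5, 0], [0, 0, 0]], [10, [-43, -2.5, 0], [0, 0, 0]], [10, [-48, -3, 0], [0, 0, 0]], [10, [-53, -3, 0], [0, 0, 0]], [10, [-57, -3.5, 0], [0, 0, 0]], [10, [-60, -3.5, 0], [0, 0, 0]], [10, [-63, -4, 0], [0, 0, 0]], [10, [-64, -4, 0], [0, 0, 0]], [10, [-64, -4, 0], [0, 0, 0]]]}}

```text
time_s: 14.1
eef_pos: [441.1, 18.9, 81.8]
ee_rot: [0.002, 0.686, 0.728, 0.001]
force: [8.0, -1.5, -5.3]
grip_width: 0.128
grip_force: 33.5
```

Emit:
{"op": "apply_moves", "data": {"targets": [[10, [-1, 0, 0], [0, 0, 0]], [10, [-2, 0, 0], [0, 0, 0]], [10, [-3, 0, 0], [0, 0, 0]], [10, [-3, 0, 0], [0, 0, 0]], [10, [-3, 0, 0], [0, 0, 0]]]}}

```text
time_s: 14.6
eef_pos: [438.9, 18.8, 81.8]
ee_rot: [0.003, 0.686, 0.728, 0.002]
force: [13.2, -2.7, -9.3]
grip_width: 0.129
grip_force: 33.4
```

Emit:
{"op": "apply_moves", "data": {"targets": [[10, [-1, 0, 0], [0, 0, 0]], [10, [-1, 0, 0], [0, 0, 0]], [10, [-1, 0, 0], [0, 0, 0]], [10, [-1, 0, 0], [0, 0, 0]], [10, [-1, 0, 0], [0, 0, 0]], [10, [-1, 0, 0], [0, 0, 0]], [10, [-1, 0, 0], [0, 0, 0]], [10, [-1, 0, 0], [0, 0, 0]], [10, [-1, 0, 0], [0, 0, 0]], [10, [-1, 0, 0], [0, 0, 0]], [10, [-1, 0, 0], [0, 0, 0]], [10, [-1, 0, 0], [0, 0, 0]]]}}

```text
time_s: 15.8
eef_pos: [438.9, 18.7, 81.8]
ee_rot: [0.004, 0.686, 0.727, 0.003]
force: [18.7, -0.7, -13.7]
grip_width: 0.123
grip_force: 33.1
```

It's hard against the stop and has been held for over a second. Now I ease it home slowly.

Emit:
{"op": "apply_moves", "data": {"targets": [[10, [3, 0, 0], [0, 0, 0]], [10, [6, 0.5, 0], [0, 0, 0]], [10, [9, 0.5, 0], [0, 0, 0]], [10, [13, 1, 0], [0, 0, 0]], [10, [17, 1, 0], [0, 0, 0]], [10, [21, 1.5, 0], [0, 0, 0]], [10, [25, 1.5, 0], [0, 0, 0]], [10, [29, 2, 0], [0, 0, 0]], [10, [33, 2, 0], [0, 0, 0]], [10, [37, 2, 0], [0, 0, 0]], [10, [41, 2.5, 0], [0, 0, 0]], [10, [45, 2.5, 0], [0, 0, 0]], [10, [49, 3, 0], [0, 0, 0]], [10, [53, 3, 0], [0, 0, 0]], [10, [57, 3.5, 0], [0, 0, 0]], [10, [60, 3.5, 0], [0, 0, 0]], [10, [63, 4, 0], [0, 0, 0]], [10, [65, 4, 0], [0, 0, 0]], [10, [67, 4, 0], [0, 0, 0]], [10, [68, 4, 0], [0, 0, 0]]]}}

```text
time_s: 17.8
eef_pos: [503.9, 23.0, 81.7]
ee_rot: [0.0, 0.686, 0.728, -0.0]
force: [-2.5, -3.8, 6.0]
grip_width: 0.125
grip_force: 34.8
```

Emit:
{"op": "apply_moves", "data": {"targets": [[10, [0.5, 0, 0], [0, 0, 0]], [10, [1, 0, 0], [0, 0, 0]], [10, [1, 0, 0], [0, 0, 0]], [10, [1, 0, 0], [0, 0, 0]]]}}

```text
time_s: 18.2
eef_pos: [503.9, 23.0, 81.7]
ee_rot: [-0.0, 0.686, 0.728, -0.001]
force: [-4.2, -4.1, 7.0]
grip_width: 0.127
grip_force: 35.0
```

It's home and pressed against its seat. Release, lift straight up and step aside.

Emit:
{"op": "apply_moves", "data": {"targets": [[20, [0, 0, 0], [0, 0, 0]], [40, [0, 0, 0], [0, 0, 0]], [40, [0, 0, 0], [0, 0, 0]], [40, [0, 0, 0], [0, 0, 0]], [40, [0, 0, 20], [0, 0, 0]], [40, [0, 0, 50], [0, 0, 0]], [40, [0, 0, 90], [0, 0, 0]], [40, [0, 0, 140], [0, 0, 0]], [40, [-50, 0, 170], [0, 0, 0]], [40, [-100, 0, 170], [0, 0, 0]], [40, [-150, 0, 170], [0, 0, 0]], [40, [-150, 0, 170], [0, 0, 0]]]}}

```text
time_s: 19.4
eef_pos: [350.8, 23.9, 251.3]
ee_rot: [-0.0, 0.686, 0.728, -0.0]
force: [1.0, 0.2, -0.2]
grip_width: 0.468
grip_force: 0.0
```

Run:
```python
from h import *
a,d=capture("scene"); b,e=capture("top")
g=lambda i:np.clip(i*1.5,0,255).astype(np.uint8)
cv2.imwrite("pics/c6.png",g(np.hstack([cv2.resize(a[220:340,280:400],(400,400),interpolation=cv2.INTER_CUBIC),cv2.resize(b[140:260,240:360],(400,400),interpolation=cv2.INTER_CUBIC)])))
P=cloud("top",e.astype(float)); h=P[(P[...,0]>470)&(P[...,0]<545)&(abs(P[...,1]-25)<60)&(P[...,2]>85)&(P[...,2]<125)]
print("handle",h.min(0),h.max(0),ctrl.sense()["force"])
```

```text
handle [498.787543   -27.59975888  96.33199764] [544.3047853   77.09476269 114.93022122] [-0.12381208  0.34119616  0.45731354]
```

View pics/c6.png

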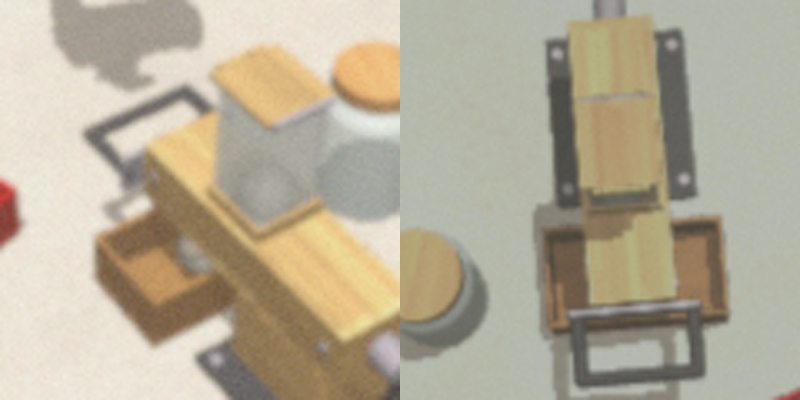

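In the left crop the capsule lies in the box at (195,255), and the column has only one capsule left above the pocket. The lid is shut, the handle is back at home (x≈499, as before the pull) and the jar is unmoved. I'm handing it in.

```bash
python3 -c "
from rig import ctrl
print(ctrl.finish_job())"
```

```text
the job is handed in; nothing more can be done
None
```

The lid is shut, one capsule is in the favour box standing under the chute, and the slide was eased back home; I handed the job in at about 19.5 s of the 58 s allowed, and the arm touched none of the other things on the table.

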